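# Set up the fuse-testing corner

## Task

Set up the bench for a fuse check: prop the yellow multimeter on the yellow half of the sloped stand and the red tester on the red half, near the middle of each half, each straight, display end up, its back flat on the board and its foot end resting against the ledge. Lay the ceramic fuse centrally in the two V-blocks of the blue jig so that both grooves cradle it. Set everything down gently, without dropping or ramming it, and leave the other things on the bench where they are.

Things in the scene. Friction and masses are not known exactly. Their poses are not given: they have to be found in the camera images.
- multimeter (a point): Yellow hand multimeter, case 130 mm long, 58 wide, 32 thick, about 0.3 kg, at first lying on its back on the bench. Origin at the centre of the case, half-way up its thickness: x runs along its length towards the display end, y across its width, z out of its face.
- multimeter_foot (a point): Centre of the multimeter's foot end (the end away from the display), 65 mm along -x from its centre.
- tester (a point): Red hand tester, case 110 mm long, 52 wide, 32 thick, about 0.24 kg, at first lying on its back on the bench. Origin at the centre of the case, half-way up its thickness: x runs along its length towards the display end, y across its width, z out of its face.
- tester_foot (a point): Centre of the tester's foot end, 55 mm along -x from its centre.
- board: Sloped rubber-faced board of the fixed stand, 280 mm wide, 190 long, facing away from the robot (about +x): it falls at 30 degrees away from it. So grippy that an instrument let go stays there and does not slide down. Origin on the face, middle of its lower edge; x up the slope, y along that edge, z square out of the face. The half at +y is painted yellow, that at -y red; their middle lines are at y +70 and -70 mm.
- lip (a point): Middle of the stand's lower edge (the board's origin). The ledge, a dark steel bar across the board, 280 mm wide, 12 thick along the slope, 16 proud of the face, is clamped parallel to this edge with its upper side somewhere 20 to 50 mm up the slope from here. Where is not measured: it must be felt or seen. It does not give.
- fuse (a point): White ceramic tube fuse with brass ends, 25 mm in diameter, 142 mm long, about 0.18 kg, at first lying in a shallow carton lid (floor 4 mm above the bench, rim 14 mm high, inside 182 x 117 mm, its long way about along the fuse). Origin at the fuse's centre, x along its axis; it may have rolled to any angle about that axis.
- jig: Fixed jig: blue base 150 x 90 mm, 10 thick, with two upright steel V-blocks at x -51 and +51 mm, each 16 thick, with 90-degree grooves along x (bottom 36 mm, top about 61 mm above the bench). A cradled fuse lies along x, axis 54 mm above the bench. The 86 mm between the blocks is open. Origin under the centre of the base, z up.
- tape: Bystander, loose: roll of black tape lying flat, 80 mm across, 19 high. Origin under its centre.
- screwdriver: Bystander, loose: screwdriver lying on the bench.
- mug: Bystander, loose: blue mug. Origin under its centre.
- spool: Bystander, loose: orange wire spool, 90 mm across, 60 high. Origin under its centre.
- terminal_box: Bystander, loose: grey terminal box, 100 x 100 x 50 mm. Origin under its centre.
Mind the look-alikes: they are no part of the job. Of the things shaped like the part that bears fuse, the white one is meant.

How it is judged:
By the outcome, as a careful person would: the job done as asked, in the order asked, and still so for the second after the job is handed in, with the robot touching nothing.
It also fails if it takes over 69 s, if anything falls off the work surface, if the arm or the gripper's body presses on something with over 40 N, if the wrist force passes 120 N, or if a joint passes its speed limit or range.

## Robot

A 6-joint arm with a two-finger parallel gripper is mounted at the origin on the work surface. World frame = base frame: x ahead of the robot, y to its left, z up, the work surface at z = 0. Lengths are in mm, angles in degrees, forces in N, time in s.
With the tool pointing down it reaches from about 350 to 850 mm from the base axis. Payload 8.1 kg.
Tool frame: the origin (TCP) lies between the finger pads; the fingertips stand 11 mm ahead of it and the grasp point (between the pads) lies 8 mm behind it; z points along the fingers, y is the line along which they close (so a half turn about z gives the same grasp; the last joint's range is limited). The gripper opens to 85 mm and grips with 20 to 120 N. Pads are 22 mm wide; open, the fingers measure 114 mm over their backs; the gripper's body (76 mm by 85 mm) begins 54 mm behind the grasp point. The pads swing forward as they close: fully open they stand 13 mm farther back than shut.
Start: joints at [-72.846, 7.471, 85.268, -0, 87.261, -4.893], TCP at [225.244, -556.121, 242.292] pointing down, gripper open.
Joint ranges: [-169.43, 169.43], [-51.17, 129.36], [1.28, 143.12], [-76.62, 256.62], [0, 156.53], [-152.29, 152.29]. Speed limits (degrees/s): [136.94, 136.94, 159.86, 180, 180, 180].

## Interface

Orientations are given as [roll, pitch, yaw] about the fixed x, y, z axes, in that order (R = Rz(yaw) Ry(pitch) Rx(roll)).
In Python, from bench import r, snapshot, get_calibration gives the robot as it stands.
- The arm moves only by the tool step_arm, never from a script. Its argument "rows" is a list of rows, each a list of 2 entries, a list of its own where there are three numbers: the shift along the tool's x, y, z in mm, then the turn about the tool's z in degrees. In form: [[[tx, ty, tz], yaw], ...]. A call has 1 to 12 rows; each row is the pose to reach, as a shift and turn from the pose commanded when the call began, along the tool's axes at that moment; what a row does not reach only later rows make up. A row lasts 1/10 s, in which the tool goes at most 50 mm and 8.59 degrees, less where a joint would pass 70% of its speed; a pose out of reach is approached as far as the arm can. A call with a gripper value outside its range is refused whole. "fingers" is the opening, from 0 (shut) to 1 (fully open), set as the call begins (left out, the last holds). The fingers move at their own pace and stop on an object; "squeeze" is the grip in N (left out, the last holds). Time passes only in rows, so rows that repeat a pose let the fingers close. It gives the time, the measured TCP pose, the force, the opening and the grip force at its end, in the units of the state.
- r.sense(): the state, without advancing time (a new reading comes with each control period).
- snapshot(name): name is "side" or "top"; returns the picture (400x640x3 uint8, blue, green, red); there is no depth.
- get_calibration(name): a dict with "fovy" (degrees; the focal length in pixels is half the picture's height over the tangent of half this angle, whatever the lens; pixels are square), "cx", "cy" (the principal point, pixels), "eye" and "orientation" of the camera in the world. Camera axes: x right, y up, looking along -z (the intrinsics and any distortion apply to the point x, -y, -z); pixel columns grow to the right and rows downward; lengths in mm; the calibration is good to about 2 mm. A picture is of the moment at which its call begins. get_calibration takes no time and is no camera call.
- r.hand_in(): hands the job in; it is judged then, once.
The state is a dict: "time": time; "joint_pos": joint angles; "qd": joint speeds; "joint_efforts": joint torques, N m; "tool_pos": TCP position; "tcp_rot": TCP orientation; "ft_force": force on the tool from outside, world axes, zero at the start; "wrist_torque": the same for the moment, N m; "finger_gap": finger opening in mm; "grip_force": force on a finger pad.
Only numpy, scipy, OpenCV 4.12 (cv2) and the standard library are available. Lean on these libraries where they do the work, as an engineer would, in place of code of your own. Each camera call takes 0.05 s, during which the arm holds its last target. There are 200 camera calls.

## Working session

There is one attempt and no reset: what is moved stays moved. The work goes in short steps, Python scripts to look and compute and a tool call to move; the robot and the scene stay as the last step left them, time stands still between calls to the robot, and variables do not carry over. Pictures are saved under pics/ and viewed, at most 10 in all, crops included, and the job is handed in when it is done.

Besides the shell and the picture viewer there is one more tool, called by a JSON object that holds its "method" and its "body", one argument or row to a line. step_arm: Moves the arm, as the interface text tells. Its arguments: {"type":"object","properties":{"rows":{"type":"array"},"fingers":{"type":"number"},"squeeze":{"type":"number"}},"required":["rows"]}

```bash
ls; mkdir -p pics; python3 - <<'E'
from bench import r,snapshot,get_calibration
import cv2
for n in("side","top"):
    cv2.imwrite(f"pics/{n}0.png",snapshot(n)); print(n,get_calibration(n))
print(r.sense())
E
```

```text
pics
side {'fovy': 57.7238397038604, 'cx': 321.31244369774237, 'cy': 202.73896710517448, 'eye': array([210.88429749, 921.79766614, 729.98230947]), 'orientation': array([ 5.55234243e+01,  5.12640075e-03, -1.62727629e+02])}
top {'fovy': 44.04495185026204, 'cx': 319.1535263782695, 'cy': 203.62976784813773, 'eye': array([ 2.09243668e+02, -1.01135774e+00,  1.59474247e+03]), 'orientation': array([  9.98972146,  -0.47743006, -90.46738686])}
{'time': 0.1, 'joint_pos': array([-7.28460321e+01,  7.51149994e+00,  8.53254429e+01,  1.98260613e-03,
        8.72616324e+01, -4.89402633e+00]), 'qd': array([-0.05052863, -0.06765538, -0.09495715, -0.01053164, -0.01303251,
       -0.03941955]), 'joint_efforts': array([ 1.19263754e-03, -5.70954180e+01, -5.01939833e+01, -2.05920769e-04,
        8.14680388e-03, -2.51801788e-05]), 'tool_pos': array([ 225.10643055, -555.63918398,  241.31879146]), 'tcp_rot': array([-1.79901953e+02, -1.03827053e-02,  2.20478890e+01]), 'ft_force': array([ 0.1902776 ,  0.13782333, -0.18464989]), 'wrist_torque': array([-0.00940176,  0.00468487, -0.04038499]), 'grip_force': 0.0, 'finger_gap': 85.29175467582715}
```

View pics/side0.png

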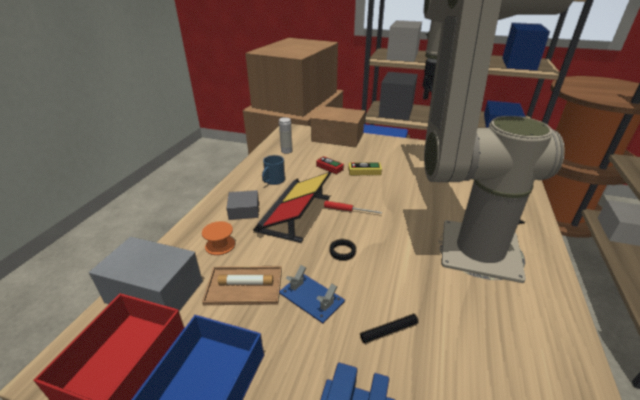

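View pics/top0.png

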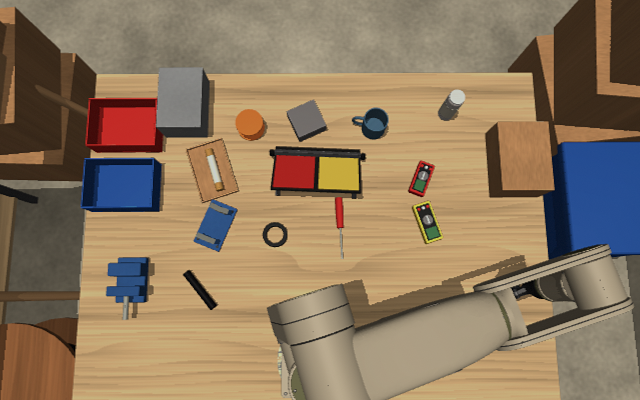

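The side view shows the stand at about (297,205), the lid with the white fuse at (245,280), the jig at (312,295), and a black look-alike tube at (390,328). The top view shows the multimeter at (427,222), tester at (421,178), board centred at (317,172), fuse at (212,166) and jig at (216,225). I'll enlarge these.

```bash
python3 - <<'E'
import cv2,numpy as np
t=cv2.imread("pics/top0.png")
def c(x,y,w,h,s):return cv2.resize(t[y:y+h,x:x+w],None,fx=s,fy=s,interpolation=cv2.INTER_CUBIC)
a=c(395,150,66,100,6); b=c(260,140,66,50,6); d=c(316,140,66,50,6)
a=a[:600]; cv2.imwrite("pics/c1.png",np.hstack([a,np.vstack([b,d])]))
cv2.imwrite("pics/c2.png",c(180,132,66,124,4.8))
s=cv2.imread("pics/side0.png")
t=s; a=c(250,165,85,78,8)[:600]; cv2.imwrite("pics/c3.png",a)
E
```

```text
(no output)
```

View pics/c1.png

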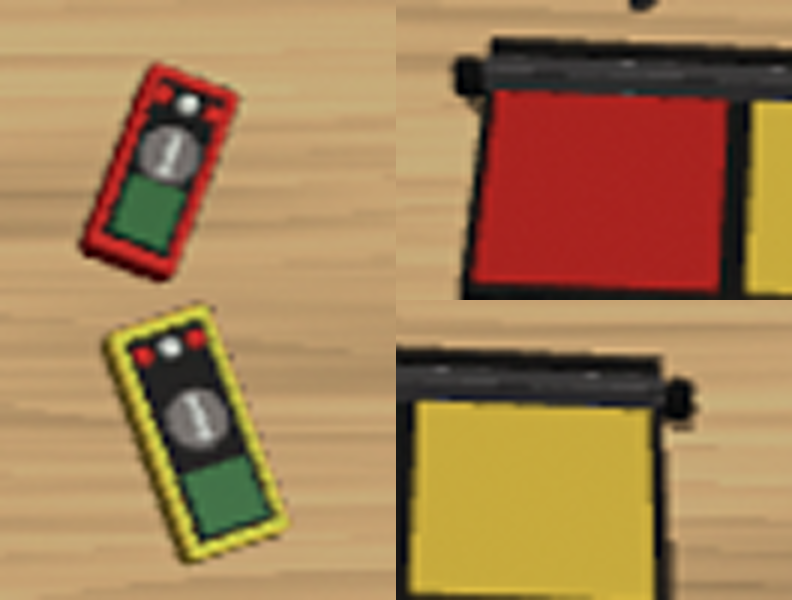

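View pics/c2.png

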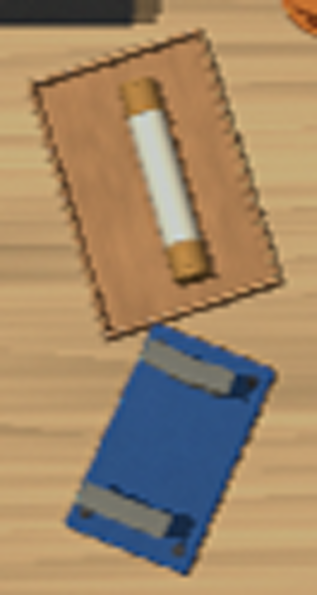

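View pics/c3.png

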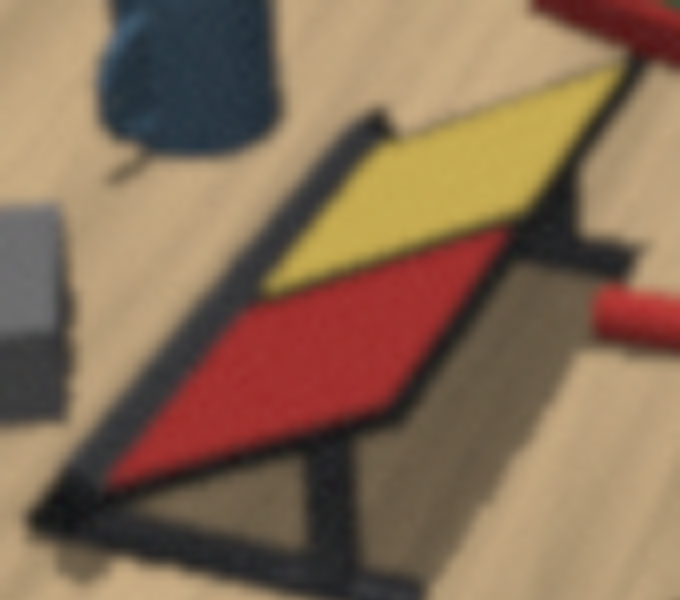

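Both instruments lie with their displays (green) towards the robot. Corner pixels in crop c1 are tester (152,62),(240,97),(168,265),(85,240) and multimeter (205,305),(108,340),(188,555),(290,520). In c2, the fuse runs from (140,84) to (190,277) and the jig base corners are (152,325),(277,375),(187,575),(66,522). The side crop shows the ledge near the board's lower edge. Next I'll fit poses.

```bash
cat > h.py <<'E'
import numpy as np,cv2
from scipy.spatial.transform import Rotation as Ro
from scipy.optimize import least_squares as ls
from bench import get_calibration
C={n:get_calibration(n) for n in("side","top")}
def proj(n,P):
    c=C[n];R=Ro.from_euler('xyz',c['orientation'],degrees=True).as_matrix()
    q=(np.atleast_2d(P)-c['eye'])@R; f=200/np.tan(np.radians(c['fovy']/2))
    return np.c_[c['cx']+f*q[:,0]/-q[:,2], c['cy']+f*q[:,1]/q[:,2]]
def crop(X,o,s): return np.array(o)+(np.array(X,float)+.5)/s-.5
def rz(a): return Ro.from_euler('z',a,degrees=True).as_matrix()
def fitflat(px,loc,z,x0,n="top"):
    """x,y,yaw of points loc (n,2) at height z"""
    L=np.c_[loc,np.zeros(len(loc))]
    f=lambda p:(proj(n,L@rz(p[2]).T+[p[0],p[1],z])-px).ravel()
    s=ls(f,x0,x_scale=[10,10,5]); return s.x.round(1),s.fun.round(1)
def board(p): # x,y,z,yaw -> R,t ; board x up slope
    th=np.radians(30);R0=np.array([[-np.cos(th),0,np.sin(th)],[0,-1,0],[np.sin(th),0,np.cos(th)]]).T.T
    R0=np.c_[[-np.cos(th),0,np.sin(th)],[0,-1,0],[np.sin(th),0,np.cos(th)]]
    return rz(p[3])@R0,np.array(p[:3])
E
python3 - <<'E'
from h import *
# rect corners: foot is +x world (image top); yaw ~180
def rc(l,w): return np.array([[-l,w],[-l,-w],[l,-w],[l,w]])/2  # foot-imgTopRight.. order checked by residual
m=crop([(205,305),(108,340),(188,555),(290,520)],(395,150),6)
t=crop([(240,97),(152,62),(85,240),(168,265)],(395,150),6)
# yaw 180: local +y = world -y = image right
print("mm",fitflat(m,rc(130,58),32,[600,-300,180]))
print("te",fitflat(t,rc(110,52),32,[700,-300,180]))
fu=crop([(140,84),(190,277)],(180,132),4.8)
print("fuse",fitflat(fu,np.array([[71,0],[-71,0]]),17,[750,330,0]))
j=crop([(152,325),(277,375),(187,575),(66,522)],(180,132),4.8)
print("jig",fitflat(j,np.array([[75,45],[75,-45],[-75,-45],[-75,45]]),10,[560,330,0]))
for n in("side","top"):
    im=cv2.imread(f"pics/{n}0.png"); s=4; x,y=(250,165) if n=="side" else (260,140)
    c=cv2.resize(im[y:y+78,x:x+110],None,fx=s,fy=s,interpolation=cv2.INTER_CUBIC); h=cv2.cvtColor(c,cv2.COLOR_BGR2HSV)
    for nm,lo,hi in(("red",(0,170,90),(8,255,255)),("yel",(20,120,90),(32,255,255))):
        k=cv2.inRange(h,lo,hi); ct=max(cv2.findContours(k,0,2)[0],key=cv2.contourArea)
        a=cv2.approxPolyDP(ct,6,True)[:,0]
        print(n,nm,crop(a,(x,y),s).round(1).tolist())
print(proj("top",[[0,0,0],[600,0,0]]))
E
```

```text
mm (array([ 425.4, -362. ,  198.4]), array([-0.1, -1.1, -0.8, -1.2,  0.4,  1.2,  0.4,  1.1]))
te (array([ 569.4, -349.1,  156.9]), array([ 0.3, -0.8,  0. , -0.9, -0.8, -0.2,  0.5,  1.8]))
fuse (array([604.3, 327.2,  15.6]), array([-0. , -0.2,  0. ,  0.2]))
jig (array([420.5, 319.3, -22.5]), array([ 0.7, -0.7,  0. , -0.8, -0.1,  0.5, -0.6,  0.9]))
side red [[311.6, 194.6], [281.6, 203.4], [265.1, 223.6], [296.9, 214.9]]
side yel [[327.4, 173.4], [297.6, 182.1], [282.9, 201.1], [314.9, 191.1]]
top red [[275.9, 155.1], [272.9, 186.4], [312.9, 187.9], [314.4, 156.4]]
top yel [[318.9, 156.9], [318.1, 188.4], [358.4, 189.6], [357.6, 157.6]]
[[315.09500316 359.19989434]
 [313.87556423 170.97754251]]
```

```bash
python3 - <<'E'
from h import *
ob={"top":dict(rl=[(275.9,155.1),(314.4,156.4)],ru=[(272.9,186.4),(312.9,187.9)],yl=[(318.9,156.9),(357.6,157.6)],yu=[(318.1,188.4),(358.4,189.6)]),
"side":dict(rl=[(265.1,223.6),(281.6,203.4)],ru=[(296.9,214.9),(311.6,194.6)],yl=[(282.9,201.1),(297.6,182.1)],yu=[(314.9,191.1),(327.4,173.4)])}
def pts(p,k):
    R,t=board(p[:4]);xu,xl,yo,yi=p[4:]
    x=xu if k[1]=='u' else xl
    ys=[-yo,-yi] if k[0]=='r' else [yi,yo]
    return np.array([[x,y,0] for y in ys])@R.T+t
def f(p,views=("top","side")):
    e=[(proj(n,pts(p,k))-np.array(ob[n][k])).ravel() for n in views for k in ob[n]]
    return np.r_[np.concatenate(e),(p[4]-185)/10,(p[6]-135)/5,(p[7]-5)/3,(p[2]-20)/10]
s=ls(f,[640,0,20,0,185,40,135,5],x_scale=[10,10,10,3,10,10,5,2])
print(s.x.round(1));print(s.fun.round(1).reshape(-1,4))
R,t=board(s.x[:4])
for P in([190,140,0],[190,-140,0],[0,-140,0],[0,140,0],[0,0,0]):print(P,proj("top",R@P+t).round(1),proj("side",R@P+t).round(1),(R@P+t).round(0))
E
```

```text
[679.5 -11.8  10.4  -2.7 180.2  46.7 132.3   7.6]
[[ 0.4  0.1  0.1  0.3]
 [-0.4 -0.8 -0.  -0.7]
 [ 0.3  0.  -0.3  0.9]
 [-0.3 -1.  -0.2 -0.6]
 [-0.8  1.2 -0.2  0. ]
 [ 0.8  0.2  1.5 -1.4]
 [ 0.4 -0.   0.1  1.1]
 [-0.1 -0.3  0.1 -0.7]
 [-0.5 -0.5  0.9 -1. ]]
[190, 140, 0] [[360.8 191.5]] [[330.6 170.9]] [ 508. -144.  105.]
[190, -140, 0] [[269.7 187.8]] [[299.3 215.8]] [522. 136. 105.]
[0, -140, 0] [[275.1 145.2]] [[252.4 229.3]] [686. 128.  10.]
[0, 140, 0] [[359.4 148.6]] [[288.8 185.5]] [ 673. -152.   10.]
[0, 0, 0] [[317.3 146.9]] [[272.2 205.6]] [679. -12.  10.]
```

```bash
cat > go.py <<'E'
import sys,numpy as np
from bench import r
s=r.sense()
from scipy.spatial.transform import Rotation as Ro
def st():
    print("t",s['time'],"tcp",s['tool_pos'].round(1),"rpy",s['tcp_rot'].round(1),"F",s['ft_force'].round(1),"M",s['wrist_torque'].round(2),"gap",round(s['finger_gap'],1),"grip",s['grip_force'])
def to(x,y,z,yaw):
    R=Ro.from_euler('xyz',s['tcp_rot'],degrees=True).as_matrix()
    d=R.T@(np.array([x,y,z])-s['tool_pos']); dy=-(yaw-s['tcp_rot'][2]); dy=(dy+90)%180-90
    print("to",(x,y,z,yaw),"shift",d.round(1),"turn",round(dy,1))
st()
for a in sys.argv[1:]: to(*map(float,a.split(',')))
E
python3 go.py 425.4,-362,90,18.4 425.4,-362,15,18.4
```

```text
t 0.1 tcp [ 225.1 -555.6  241.3] rpy [-179.9   -0.    22. ] F [ 0.2  0.1 -0.2] M [-0.01  0.   -0.04] gap 85.3 grip 0.0
to (425.4, -362.0, 90.0, 18.4) shift [ 258.3 -104.   151.5] turn 3.6
to (425.4, -362.0, 15.0, 18.4) shift [ 258.3 -103.9  226.5] turn 3.6
```

{"method": "step_arm", "body": {
  "rows": [
    [[258,-104,100],3.6],
    [[258,-104,100],3.6],
    [[258,-104,100],3.6],
    [[258,-104,100],3.6],
    [[258,-104,100],3.6],
    [[258,-104,100],3.6],
    [[258,-104,130],3.6],
    [[258,-104,150],3.6],
    [[258,-104,150],3.6],
    [[258,-104,150],3.6]
  ],
  "fingers": 1,
  "squeeze": 30
}}

```text
time: 1.1
tool_pos: [425.0, -362.7, 92.2]
tcp_rot: [-179.9, 0.0, 18.4]
ft_force: [0.5, 0.3, -0.4]
finger_gap: 85.3
grip_force: 0.0
```

```bash
python3 go.py 425.4,-362,15,18.4; python3 - <<'E'
from bench import snapshot
import cv2,numpy as np
t=snapshot("top")[150:250,380:480];s=snapshot("side")[120:200,300:420]
a=cv2.resize(t,(500,500),interpolation=2);b=cv2.resize(s,(300,200),interpolation=2)
o=np.zeros((500,800,3),np.uint8);o[:,:500]=a;o[:200,500:]=b;cv2.imwrite("pics/g1.png",o)
E
```

```text
t 1.1 tcp [ 425.  -362.7   92.2] rpy [-179.9    0.    18.4] F [ 0.5  0.3 -0.4] M [ 0.03 -0.01 -0.01] gap 85.3 grip 0.0
to (425.4, -362.0, 15.0, 18.4) shift [ 0.6 -0.4 77.2] turn 0.0
```

View pics/g1.png

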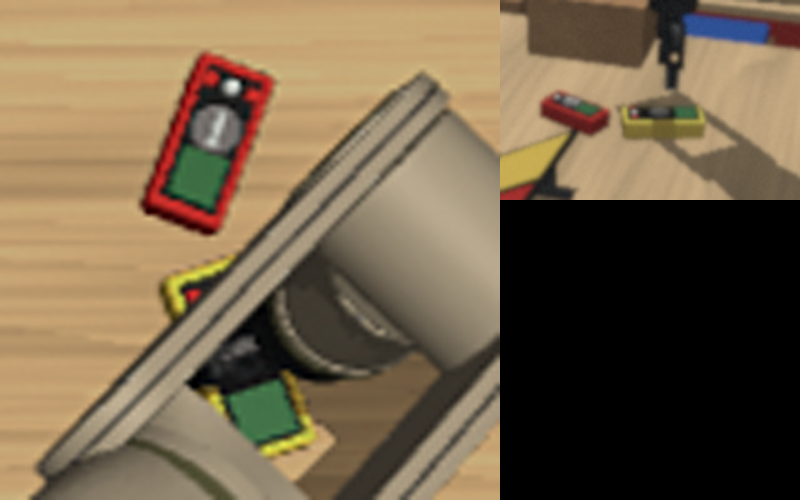

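The gripper (dark, about (240,350) in the crop) sits over the middle of the multimeter, between the display and the jack end. I'll descend and grip.

{"method": "step_arm", "body": {
  "rows": [
    [[0.5,0,30],0],
    [[0.5,0,60],0],
    [[0.5,0,70],0],
    [[0.5,0,75],0],
    [[0.5,0,77],0],
    [[0.5,0,77],0]
  ]
}}

```text
time: 1.8
tool_pos: [426.5, -363.6, 16.7]
tcp_rot: [179.9, -0.1, 18.4]
ft_force: [1.3, -0.2, 1.1]
finger_gap: 85.5
grip_force: 0.0
```

{"method": "step_arm", "body": {
  "rows": [
    [[0,0,0],0],
    [[0,0,0],0],
    [[0,0,0],0],
    [[0,0,0],0],
    [[0,0,0],0],
    [[0,0,0],0],
    [[0,0,0],0],
    [[0,0,0],0]
  ],
  "fingers": 0,
  "squeeze": 30
}}

```text
time: 2.6
tool_pos: [426.3, -363.0, 16.4]
tcp_rot: [180.0, -0.0, 18.5]
ft_force: [-1.6, 2.2, 7.6]
finger_gap: 57.4
grip_force: 33.5
```

```bash
cat > arc.py <<'E'
import sys
from h import *
BP=[679.5,-11.8,10.4,-2.7]
R,t=board(BP)
def tcp(xb,yb,phi,H,half,o=12,lift=0):
    a=np.radians(phi)
    g=R@np.array([xb-half*np.cos(a)+H*np.sin(a),yb,half*np.sin(a)+H*np.cos(a)])+t
    return g+[0,0,lift-o]
E
cat > p.py <<'E'
from arc import *
for phi,l in((30,50),(30,5),(30,0),(20,0),(10,0),(4,0),(0,0)):
    print(phi,l,tcp(183,70,phi,28.4,65,lift=l).round(1))
E
python3 p.py; python3 go.py 426.3,-363,150,18.4 551.8,-90,170,-2.7
```

```text
30 50 [582.8 -77.3 168.3]
30 5 [582.8 -77.3 123.3]
30 0 [582.8 -77.3 118.3]
20 0 [586.8 -77.5 106.6]
10 0 [588.6 -77.6  94.4]
4 0 [588.7 -77.6  86.9]
0 0 [588.3 -77.6  82. ]
t 2.6 tcp [ 426.3 -363.    16.4] rpy [180.   -0.   18.5] F [-1.6  2.2  7.6] M [ 0.62  0.31 -0.01] gap 57.4 grip 33.520506620407104
to (426.3, -363.0, 150.0, 18.4) shift [ 1.000e-01  1.000e-01 -1.336e+02] turn 0.1
to (551.8, -90.0, 170.0, -2.7) shift [ 205.5 -219.1 -153.6] turn 21.2
```

{"method": "step_arm", "body": {
  "rows": [
    [[0,0,-8],0],
    [[0,0,-30],0],
    [[0,0,-65],0],
    [[0,0,-105],0],
    [[0,0,-140],0],
    [[20,-20,-152],2],
    [[50,-46,-152],5],
    [[84,-78,-152],8]
  ],
  "squeeze": 40
}}

```text
time: 3.4
tool_pos: [481.3, -262.3, 168.7]
tcp_rot: [179.9, -0.1, 10.2]
ft_force: [1.2, -0.1, -2.6]
finger_gap: 57.5
grip_force: 45.0
```

{"method": "step_arm", "body": {
  "rows": [
    [[29,-33,0],4],
    [[60,-65,0],8],
    [[90,-95,0],11.2],
    [[118,-120,0],13.2],
    [[140,-137,0],13.2],
    [[152,-144,0],13.2],
    [[155,-144,0],13.2],
    [[155,-144,0],13.2],
    [[155,-144,0],13.2]
  ]
}}

```text
time: 4.3
tool_pos: [606.4, -93.7, 167.2]
tcp_rot: [180.0, 0.0, -2.8]
ft_force: [0.3, -1.1, -3.2]
finger_gap: 56.8
grip_force: 45.0
```

```bash
python3 go.py 582.8,-77.3,123.3,-2.7; python3 - <<'E'
from bench import snapshot
import cv2
s=snapshot("side")[110:250,230:370]
cv2.imwrite("pics/g2.png",cv2.resize(s,(590,590),interpolation=2))
E
```

```text
t 4.3 tcp [606.4 -93.7 167.2] rpy [180.    0.   -2.8] F [ 0.3 -1.1 -3.2] M [-0.03  0.07  0.02] gap 56.8 grip 44.95298445224762
to (582.8, -77.3, 123.3, -2.7) shift [-24.4 -15.2  43.9] turn -0.1
```

View pics/g2.png

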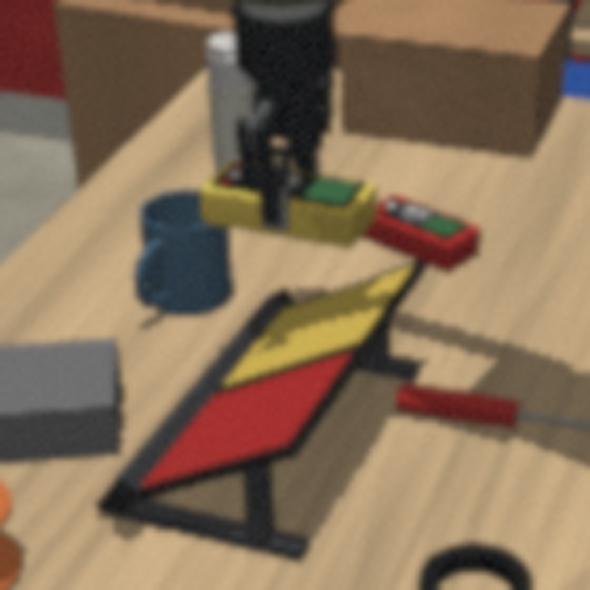

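The multimeter is held level near its middle, with the display end to the right, above the yellow half. I'll go to the pre-contact pose and feel downwards.

{"method": "step_arm", "body": {
  "rows": [
    [[-12,-8,10],0],
    [[-24,-15,28],0],
    [[-24.5,-15.2,38],0],
    [[-24.5,-15.2,42],0],
    [[-24.5,-15.2,42],0]
  ],
  "squeeze": 20
}}

```text
time: 4.85
tool_pos: [583.3, -76.8, 124.9]
tcp_rot: [180.0, 0.0, -2.8]
ft_force: [-0.0, 0.2, -2.8]
finger_gap: 57.6
grip_force: 44.9
```

{"method": "step_arm", "body": {
  "rows": [
    [[0,0,1.5],0],
    [[0,0,3],0],
    [[0,0,4.5],0],
    [[0,0,6],0],
    [[0,0,6],0]
  ]
}}

```text
time: 5.35
tool_pos: [583.8, -76.2, 119.9]
tcp_rot: [180.0, -0.1, -2.7]
ft_force: [-0.4, 0.5, 0.9]
finger_gap: 56.9
grip_force: 45.5
```

{"method": "step_arm", "body": {
  "rows": [
    [[0,0,0],0],
    [[1,0,2.2],0],
    [[2,0,4.4],0],
    [[2.8,0,6.6],0],
    [[3.4,0,8.8],0],
    [[4,0,11],0]
  ],
  "fingers": 0,
  "squeeze": 20
}}

```text
time: 5.95
tool_pos: [588.0, -76.4, 109.1]
tcp_rot: [180.0, -0.1, -2.8]
ft_force: [-1.6, 0.3, 5.2]
finger_gap: 57.8
grip_force: 46.5
```

```bash
python3 go.py
```

```text
t 5.95 tcp [588.  -76.4 109.1] rpy [ 1.8e+02 -1.0e-01 -2.8e+00] F [-1.6  0.3  5.2] M [ 0.08  0.65 -0.01] gap 57.8 grip 46.53948247432709
```

{"method": "step_arm", "body": {
  "rows": [
    [[0.6,0,2.2],0],
    [[1,0,4.4],0],
    [[1.3,0,6.6],0],
    [[1.5,0,8.8],0],
    [[1.7,0,11],0],
    [[1.8,0,13],0],
    [[1.9,0,15],0]
  ]
}}

```text
time: 6.65
tool_pos: [590.5, -76.5, 94.4]
tcp_rot: [180.0, -0.2, -2.8]
ft_force: [2.9, 0.4, 3.8]
finger_gap: 57.1
grip_force: 47.6
```

```bash
python3 go.py;python3 - <<'E'
from bench import snapshot
import cv2
s=snapshot("side")[130:230,250:350]
cv2.imwrite("pics/g3.png",cv2.resize(s,(590,590),interpolation=2))
E
```

```text
t 6.65 tcp [590.5 -76.5  94.4] rpy [180.   -0.2  -2.8] F [2.9 0.4 3.8] M [0.03 0.17 0.05] gap 57.1 grip 47.59551465511322
```

View pics/g3.png

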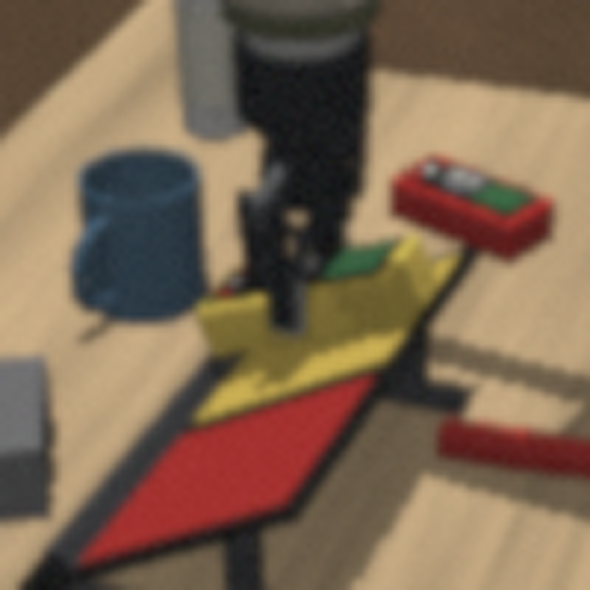

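The case has tilted to within about 8° of the board, with its foot at (205,335) close above the ledge. I'll continue gently.

{"method": "step_arm", "body": {
  "rows": [
    [[-0.3,0,1.5],0],
    [[-0.6,0,3],0],
    [[-0.8,0,4.5],0],
    [[-0.8,0,4.5],0]
  ]
}}

```text
time: 7.1
tool_pos: [590.5, -76.5, 90.3]
tcp_rot: [180.0, -0.3, -2.8]
ft_force: [4.9, -0.2, 4.8]
finger_gap: 57.1
grip_force: 48.3
```

```bash
python3 go.py
```

```text
t 7.1 tcp [590.5 -76.5  90.3] rpy [180.   -0.3  -2.8] F [ 4.9 -0.2  4.8] M [ 0.01 -0.3   0.06] gap 57.1 grip 48.26535701751709
```

{"method": "step_arm", "body": {
  "rows": [
    [[-0.1,0,1.5],0],
    [[-0.2,0,3],0],
    [[-0.2,0,4],0],
    [[-0.2,0,4],0]
  ]
}}

```text
time: 7.5
tool_pos: [590.2, -76.5, 86.3]
tcp_rot: [180.0, -0.2, -2.7]
ft_force: [4.7, 0.5, 5.0]
finger_gap: 57.3
grip_force: 49.0
```

```bash
python3 go.py
```

```text
t 7.5 tcp [590.2 -76.5  86.3] rpy [180.   -0.2  -2.7] F [4.7 0.5 5. ] M [-0.02 -0.14  0.02] gap 57.3 grip 48.99040997028351
```

{"method": "step_arm", "body": {
  "rows": [
    [[0,0,1],0],
    [[0,0,2],0],
    [[0,0,2],0]
  ]
}}

```text
time: 7.8
tool_pos: [590.1, -76.5, 84.2]
tcp_rot: [180.0, -0.2, -2.7]
ft_force: [3.8, -0.1, 5.8]
finger_gap: 57.3
grip_force: 49.2
```

```bash
python3 go.py;python3 - <<'E'
from bench import snapshot
import cv2
s=snapshot("side")[140:230,250:340]
cv2.imwrite("pics/g4.png",cv2.resize(s,(590,590),interpolation=2))
E
```

```text
t 7.8 tcp [590.1 -76.5  84.2] rpy [180.   -0.2  -2.7] F [ 3.8 -0.1  5.8] M [ 0.03 -0.1   0.07] gap 57.3 grip 49.2494398355484
```

View pics/g4.png

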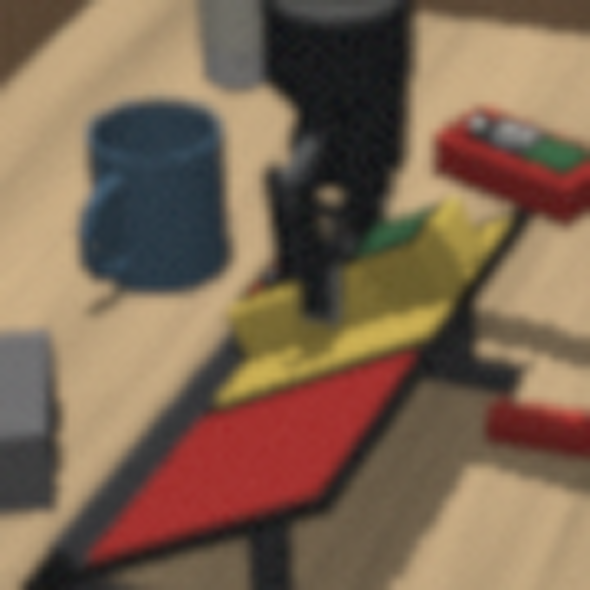

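The case is nearly flat. Wrist moment and force still agree with contact at the display end only, so I'll continue in small steps until that changes.

{"method": "step_arm", "body": {
  "rows": [
    [[0,0,1],0],
    [[0,0,1.5],0],
    [[0,0,1.5],0]
  ]
}}

```text
time: 8.15
tool_pos: [590.1, -76.5, 83.7]
tcp_rot: [180.0, -0.2, -2.7]
ft_force: [0.8, 0.8, 13.1]
finger_gap: 57.3
grip_force: 50.3
```

```bash
python3 go.py
```

```text
t 8.15 tcp [590.1 -76.5  83.7] rpy [180.   -0.2  -2.7] F [ 0.8  0.8 13.1] M [0.11 0.78 0.07] gap 57.3 grip 50.33136963844299
```

{"method": "step_arm", "body": {
  "rows": [
    [[-0.1,0,1],0],
    [[-0.2,0,1.5],0],
    [[-0.2,0,1.5],0]
  ]
}}

```text
time: 8.45
tool_pos: [590.1, -76.5, 83.7]
tcp_rot: [180.0, -0.2, -2.7]
ft_force: [-6.2, 2.0, 23.4]
finger_gap: 56.9
grip_force: 51.7
```

```bash
python3 go.py
```

```text
t 8.45 tcp [590.1 -76.5  83.7] rpy [180.   -0.2  -2.7] F [-6.2  2.  23.4] M [0.35 1.7  0.04] gap 56.9 grip 51.69575393199921
```

{"method": "step_arm", "body": {
  "rows": [
    [[0,0,-2],0],
    [[0.5,0,-4],0],
    [[1.5,0,-5.5],0],
    [[1.5,0,-5.5],0]
  ]
}}

```text
time: 8.85
tool_pos: [589.0, -76.2, 84.5]
tcp_rot: [-180.0, 0.1, -2.7]
ft_force: [1.0, 0.1, -0.6]
finger_gap: 57.2
grip_force: 48.6
```

```bash
python3 go.py
```

```text
t 8.85 tcp [589.  -76.2  84.5] rpy [-1.8e+02  1.0e-01 -2.7e+00] F [ 1.   0.1 -0.6] M [ 0.01  0.12 -0.06] gap 57.2 grip 48.59810650348663
```

{"method": "step_arm", "body": {
  "rows": [
    [[0.9,0,0.5],0],
    [[1.7,0,1],0],
    [[2.6,0,1.5],0],
    [[2.6,0,1.5],0]
  ]
}}

```text
time: 9.25
tool_pos: [591.9, -76.4, 83.2]
tcp_rot: [-180.0, 0.1, -2.8]
ft_force: [0.2, -0.1, -2.7]
finger_gap: 57.7
grip_force: 48.4
```

```bash
python3 go.py
```

```text
t 9.25 tcp [591.9 -76.4  83.2] rpy [-1.8e+02  1.0e-01 -2.8e+00] F [ 0.2 -0.1 -2.7] M [0.   0.01 0.02] gap 57.7 grip 48.35527539253235
```

{"method": "step_arm", "body": {
  "rows": [
    [[0.9,0,0.5],0],
    [[1.7,0,1],0],
    [[2.6,0,1.5],0],
    [[2.6,0,1.5],0]
  ]
}}

```text
time: 9.65
tool_pos: [594.8, -76.6, 82.2]
tcp_rot: [-180.0, 0.0, -2.8]
ft_force: [0.8, 0.2, -2.7]
finger_gap: 57.4
grip_force: 48.4
```

```bash
python3 go.py
```

```text
t 9.65 tcp [594.8 -76.6  82.2] rpy [-180.     0.    -2.8] F [ 0.8  0.2 -2.7] M [ 0.   -0.03 -0.07] gap 57.4 grip 48.354554772377014
```

{"method": "step_arm", "body": {
  "rows": [
    [[0.9,0,0.5],0],
    [[1.7,0,1],0],
    [[2.6,0,1.5],0],
    [[2.6,0,1.5],0]
  ]
}}

```text
time: 10.05
tool_pos: [595.4, -76.7, 82.1]
tcp_rot: [-180.0, 0.3, -2.7]
ft_force: [-20.2, 0.7, 17.3]
finger_gap: 57.6
grip_force: 50.8
```

```bash
python3 go.py
```

```text
t 10.05 tcp [595.4 -76.7  82.1] rpy [-180.     0.3   -2.7] F [-20.2   0.7  17.3] M [0.39 2.93 0.2 ] gap 57.6 grip 50.813788175582886
```

{"method": "step_arm", "body": {
  "rows": [
    [[-0.8,0,-0.5],0],
    [[-1.6,0,-0.9],0],
    [[-1.9,0,-0.4],0],
    [[-2.2,0,0.1],0],
    [[-2.4,0,0.4],0],
    [[-2.4,0,0.4],0]
  ]
}}

```text
time: 10.65
tool_pos: [595.0, -76.6, 81.8]
tcp_rot: [180.0, -0.0, -2.7]
ft_force: [-7.9, 0.9, 9.7]
finger_gap: 57.3
grip_force: 49.8
```

```bash
python3 go.py
```

```text
t 10.65 tcp [595.  -76.6  81.8] rpy [180.   -0.   -2.7] F [-7.9  0.9  9.7] M [0.29 1.21 0.07] gap 57.3 grip 49.75863218307495
```

{"method": "step_arm", "body": {
  "rows": [
    [[-0.6,0,0.4],0],
    [[-1,0,0.7],0],
    [[-1,0,0.7],0]
  ]
}}

```text
time: 10.95
tool_pos: [594.9, -76.7, 81.8]
tcp_rot: [180.0, -0.1, -2.7]
ft_force: [-5.8, 0.2, 10.9]
finger_gap: 57.0
grip_force: 50.0
```

```bash
python3 go.py
```

```text
t 10.95 tcp [594.9 -76.7  81.8] rpy [ 1.8e+02 -1.0e-01 -2.7e+00] F [-5.8  0.2 10.9] M [0.3  0.76 0.1 ] gap 57.0 grip 49.96955752372742
```

{"method": "step_arm", "body": {
  "rows": [
    [[-0.5,0,0.9],0],
    [[-1,0,1.7],0],
    [[-1,0,1.7],0]
  ]
}}

```text
time: 11.25
tool_pos: [595.0, -76.7, 81.7]
tcp_rot: [180.0, -0.3, -2.7]
ft_force: [-8.4, 2.2, 18.9]
finger_gap: 57.1
grip_force: 51.0
```

```bash
python3 go.py
```

```text
t 11.25 tcp [595.  -76.7  81.7] rpy [180.   -0.3  -2.7] F [-8.4  2.2 18.9] M [0.55 1.16 0.09] gap 57.1 grip 50.995906591415405
```

{"method": "step_arm", "body": {
  "rows": [
    [[0.5,0,-1.5],0],
    [[0.5,0,-1.9],0],
    [[0.5,0,-1.9],0]
  ]
}}

```text
time: 11.55
tool_pos: [594.8, -76.7, 81.5]
tcp_rot: [180.0, -0.2, -2.8]
ft_force: [-1.0, 1.2, 8.2]
finger_gap: 57.3
grip_force: 49.4
```

{"method": "step_arm", "body": {
  "rows": [
    [[0,0,0],0],
    [[0,0,0],0],
    [[0,0,0],0],
    [[0,0,0],0]
  ],
  "fingers": 1
}}

```text
time: 11.95
tool_pos: [593.3, -76.5, 79.5]
tcp_rot: [-180.0, 0.0, -2.8]
ft_force: [-0.0, 0.6, -0.2]
finger_gap: 85.7
grip_force: 0.0
```

```bash
python3 go.py; python3 - <<'E'
from bench import snapshot
import cv2
for n in("side","top"):cv2.imwrite(f"pics/{n}1.png",snapshot(n))
E
```

```text
t 11.95 tcp [593.3 -76.5  79.5] rpy [-180.     0.    -2.8] F [-0.   0.6 -0.2] M [-0.   -0.04 -0.  ] gap 85.7 grip 0.0
```

```bash
python3 go.py 593.3,-76.5,170,-2.8 569.4,-349.1,140,-23.1 569.4,-349.1,16,-23.1
```

```text
t 12.05 tcp [593.3 -76.6  79.6] rpy [-180.     0.    -2.8] F [-0.  -0.4 -1. ] M [ 0.02 -0.05  0.03] gap 85.2 grip 0.0
to (593.3, -76.5, 170.0, -2.8) shift [ -0.1  -0.1 -90.4] turn 0.0
to (569.4, -349.1, 140.0, -23.1) shift [-10.8 273.4 -60.4] turn 20.3
to (569.4, -349.1, 16.0, -23.1) shift [-10.8 273.4  63.6] turn 20.3
```

{"method": "step_arm", "body": {
  "rows": [
    [[0,0,-15],0],
    [[0,0,-50],0],
    [[0,0,-90],0],
    [[-2,40,-90],5],
    [[-4,85,-90],10],
    [[-6,130,-90],15],
    [[-8,175,-85],20],
    [[-10,220,-70],20.3],
    [[-10.8,260,-60],20.3],
    [[-10.8,273.4,-50],20.3],
    [[-10.8,273.4,-30],20.3],
    [[-10.8,273.4,-30],20.3]
  ],
  "fingers": 1
}}

```text
time: 13.25
tool_pos: [568.0, -348.2, 107.3]
tcp_rot: [-179.9, 0.3, -23.1]
ft_force: [-0.6, -0.1, -1.0]
finger_gap: 85.4
grip_force: 0.0
```

```bash
python3 go.py 569.4,-349.1,16,-23.1; python3 - <<'E'
from h import *
from bench import snapshot
# check the meter on the board: yellow/green pixels in the top view vs prediction
t=snapshot("top"); cv2.imwrite("pics/top2.png",t); cv2.imwrite("pics/side2.png",snapshot("side"))
from arc import R as BR,t as bt
h=cv2.cvtColor(cv2.resize(t[140:200,310:370],None,fx=4,fy=4,interpolation=2),cv2.COLOR_BGR2HSV)
k=cv2.inRange(h,(45,80,40),(85,255,255));c=max(cv2.findContours(k,0,2)[0],key=cv2.contourArea)
q=cv2.minAreaRect(c);print("green",crop(q[0],(310,140),4),q[1:],cv2.contourArea(c))
for L in(44,47,50):
  P=np.array([[L,41,0],[L,41,32],[L,99,32],[L+130,41,32],[L+130,99,32]],float)@BR.T+bt
  print(L,proj("top",P).round(1).tolist(),proj("side",P).round(1).tolist())
E
```

```text
t 13.25 tcp [ 568.  -348.2  107.3] rpy [-179.9    0.3  -23.1] F [-0.6 -0.1 -1. ] M [ 0.    0.02 -0.  ] gap 85.4 grip 0.0
to (569.4, -349.1, 16.0, -23.1) shift [ 2.1  0.4 91.3] turn -0.0
green [339.73312187 172.97261429] ((50.00382995605469, 35.79860305786133), 2.045408248901367) 1618.5
44 [[329.4, 156.7], [329.8, 149.6], [347.8, 150.3], [329.1, 179.3], [348.2, 180.1]] [[286.8, 196.2], [282.1, 188.6], [289.0, 180.5], [312.2, 178.1], [318.4, 169.9]]
47 [[329.4, 157.4], [329.8, 150.3], [347.9, 151.0], [329.1, 180.0], [348.2, 180.8]] [[287.4, 196.0], [282.8, 188.4], [289.7, 180.3], [313.0, 177.8], [319.1, 169.6]]
50 [[329.4, 158.0], [329.8, 150.9], [347.9, 151.6], [329.1, 180.7], [348.2, 181.5]] [[288.1, 195.8], [283.4, 188.2], [290.3, 180.0], [313.7, 177.6], [319.9, 169.4]]
```

{"method": "step_arm", "body": {
  "rows": [
    [[2,0.4,35],0],
    [[2,0.4,65],0],
    [[2,0.4,82],0],
    [[2,0.4,89],0],
    [[2,0.4,91],0],
    [[2,0.4,91],0]
  ]
}}

```text
time: 13.95
tool_pos: [572.2, -350.7, 20.4]
tcp_rot: [180.0, -0.1, -23.0]
ft_force: [-0.1, -0.8, 0.0]
finger_gap: 84.8
grip_force: 0.0
```

{"method": "step_arm", "body": {
  "rows": [
    [[0,0,0],0],
    [[0,0,0],0],
    [[0,0,0],0],
    [[0,0,0],0],
    [[0,0,0],0],
    [[0,0,0],0],
    [[0,0,0],0]
  ],
  "fingers": 0,
  "squeeze": 30
}}

```text
time: 14.65
tool_pos: [572.3, -350.5, 20.6]
tcp_rot: [-180.0, -0.1, -23.0]
ft_force: [0.8, 2.3, 5.5]
finger_gap: 51.0
grip_force: 32.9
```

```bash
sed -i 's/tcp(183,70,phi,28.4,65,/tcp(174,-71,phi,28.4,55,/' p.py; python3 p.py; python3 go.py 571,-350,170,-23.1 597.7,62,171,-2.7
```

```text
30 50 [587.3  63.6 163.8]
30 5 [587.3  63.6 118.8]
30 0 [587.3  63.6 113.8]
20 0 [591.4  63.4 103.8]
10 0 [593.7  63.3  93.3]
4 0 [594.1  63.3  86.8]
0 0 [594.1  63.3  82.5]
t 14.65 tcp [ 572.3 -350.5   20.6] rpy [-1.8e+02 -1.0e-01 -2.3e+01] F [0.8 2.3 5.5] M [ 0.43 -0.03 -0.04] gap 51.0 grip 32.90818154811859
to (571.0, -350.0, 170.0, -23.1) shift [  -1.1    0.  -149.4] turn 0.1
to (597.7, 62.0, 171.0, -2.7) shift [-137.8 -389.6 -150.8] turn -20.3
```

```bash
sed -i 's/tcp(174,-71,phi,28.4,55,/tcp(167,-72,phi,26.6,55,o=6,/' p.py; python3 p.py; python3 go.py 572.3,-350.5,190,-23.1 593,64,190,-2.7
```

```text
30 50 [593.4  64.3 164.5]
30 5 [593.4  64.3 119.5]
30 0 [593.4  64.3 114.5]
20 0 [597.1  64.2 104.5]
10 0 [599.1  64.1  94.1]
4 0 [599.5  64.1  87.7]
0 0 [599.3  64.1  83.4]
t 14.65 tcp [ 572.3 -350.5   20.6] rpy [-1.8e+02 -1.0e-01 -2.3e+01] F [0.8 2.3 5.5] M [ 0.43 -0.03 -0.04] gap 51.0 grip 32.90818154811859
to (572.3, -350.5, 190.0, -23.1) shift [   0.3   -0.  -169.4] turn 0.1
to (593.0, 64.0, 190.0, -2.7) shift [-142.9 -389.6 -169.8] turn -20.3
```

{"method": "step_arm", "body": {
  "rows": [
    [[0,0,-8],0],
    [[0,0,-30],0],
    [[0,0,-70],0],
    [[0,0,-115],0],
    [[0,0,-155],0],
    [[-5,-10,-170],-1],
    [[-15,-40,-170],-3],
    [[-29,-80,-170],-5]
  ],
  "squeeze": 30
}}

```text
time: 15.45
tool_pos: [575.2, -265.2, 188.2]
tcp_rot: [180.0, 0.0, -18.1]
ft_force: [0.4, 0.7, -4.0]
finger_gap: 51.2
grip_force: 32.3
```

{"method": "step_arm", "body": {
  "rows": [
    [[-12,-42,0],-3],
    [[-25,-84,0],-6],
    [[-38,-126,0],-9],
    [[-50,-168,0],-11],
    [[-62,-210,0],-13],
    [[-73,-250,0],-15],
    [[-80,-280,0],-15.3],
    [[-84,-294,0],-15.3],
    [[-86,-300,0],-15.3],
    [[-86,-300,0],-15.3],
    [[-86,-300,0],-15.3]
  ]
}}

```text
time: 16.55
tool_pos: [586.8, 45.5, 188.5]
tcp_rot: [180.0, 0.0, -2.8]
ft_force: [0.4, -0.6, -3.6]
finger_gap: 51.4
grip_force: 32.4
```

```bash
python3 go.py 593.4,64.3,122,-2.7
```

```text
t 16.55 tcp [586.8  45.5 188.5] rpy [180.    0.   -2.8] F [ 0.4 -0.6 -3.6] M [0.03 0.05 0.04] gap 51.4 grip 32.393240332603455
to (593.4, 64.3, 122.0, -2.7) shift [  5.7 -19.2  66.4] turn -0.1
```

{"method": "step_arm", "body": {
  "rows": [
    [[3,-10,15],0],
    [[5.7,-19.2,40],0],
    [[5.7,-19.2,58],0],
    [[5.7,-19.2,65],0],
    [[5.7,-19.2,66],0],
    [[5.7,-19.2,66],0]
  ],
  "fingers": 0,
  "squeeze": 20
}}

```text
time: 17.15
tool_pos: [594.0, 65.1, 123.2]
tcp_rot: [180.0, -0.0, -2.8]
ft_force: [0.3, -0.1, -3.1]
finger_gap: 51.5
grip_force: 32.4
```

{"method": "step_arm", "body": {
  "rows": [
    [[0,0,1.5],0],
    [[0,0,3],0],
    [[0,0,4.5],0],
    [[0,0,4.5],0]
  ]
}}

```text
time: 17.55
tool_pos: [594.2, 65.4, 119.0]
tcp_rot: [-180.0, -0.1, -2.8]
ft_force: [-0.3, -0.4, -1.1]
finger_gap: 51.1
grip_force: 32.7
```

```bash
python3 go.py
```

```text
t 17.55 tcp [594.2  65.4 119. ] rpy [-1.8e+02 -1.0e-01 -2.8e+00] F [-0.3 -0.4 -1.1] M [-0.04  0.07  0.07] gap 51.1 grip 32.728416323661804
```

{"method": "step_arm", "body": {
  "rows": [
    [[0.9,0,2.2],0],
    [[1.8,0,4.4],0],
    [[2.6,0,6.6],0],
    [[3.3,0,8.8],0],
    [[3.9,0,11],0],
    [[4.5,0,13.2],0],
    [[5,0,15.4],0]
  ]
}}

```text
time: 18.25
tool_pos: [599.5, 65.2, 103.3]
tcp_rot: [-180.0, -0.1, -2.8]
ft_force: [4.7, 0.3, 5.1]
finger_gap: 51.0
grip_force: 34.1
```

```bash
python3 go.py
```

```text
t 18.25 tcp [599.5  65.2 103.3] rpy [-1.8e+02 -1.0e-01 -2.8e+00] F [4.7 0.3 5.1] M [-0.03 -0.36 -0.03] gap 51.0 grip 34.051238894462585
```

{"method": "step_arm", "body": {
  "rows": [
    [[0.3,0,2],0],
    [[0.5,0,4],0],
    [[0.7,0,6],0],
    [[0.8,0,8],0],
    [[0.9,0,9.5],0],
    [[0.9,0,9.5],0]
  ]
}}

```text
time: 18.85
tool_pos: [600.4, 65.1, 93.6]
tcp_rot: [-180.0, -0.1, -2.8]
ft_force: [5.8, 0.0, 3.4]
finger_gap: 50.9
grip_force: 34.9
```

```bash
python3 go.py
```

```text
t 18.85 tcp [600.4  65.1  93.6] rpy [-1.8e+02 -1.0e-01 -2.8e+00] F [5.8 0.  3.4] M [-0.01 -0.65 -0.01] gap 50.9 grip 34.853514432907104
```

{"method": "step_arm", "body": {
  "rows": [
    [[0,0,1.3],0],
    [[0,0,2.6],0],
    [[0,0,4],0],
    [[0,0,4],0]
  ]
}}

```text
time: 19.25
tool_pos: [600.3, 65.2, 89.5]
tcp_rot: [-180.0, -0.1, -2.8]
ft_force: [6.7, 0.3, 3.4]
finger_gap: 51.8
grip_force: 35.3
```

```bash
python3 go.py
```

```text
t 19.25 tcp [600.3  65.2  89.5] rpy [-1.8e+02 -1.0e-01 -2.8e+00] F [6.7 0.3 3.4] M [ 0.01 -0.6  -0.08] gap 51.8 grip 35.28735101222992
```

{"method": "step_arm", "body": {
  "rows": [
    [[-0.1,0,1],0],
    [[-0.1,0,2],0],
    [[-0.1,0,2],0]
  ]
}}

```text
time: 19.55
tool_pos: [600.3, 65.2, 87.6]
tcp_rot: [-180.0, -0.1, -2.8]
ft_force: [4.8, 0.4, 3.8]
finger_gap: 51.0
grip_force: 35.6
```

```bash
python3 go.py
```

```text
t 19.55 tcp [600.3  65.2  87.6] rpy [-1.8e+02 -1.0e-01 -2.8e+00] F [4.8 0.4 3.8] M [-0.08 -0.53 -0.05] gap 51.0 grip 35.581873655319214
```

{"method": "step_arm", "body": {
  "rows": [
    [[-0.1,0,0.8],0],
    [[-0.1,0,1.6],0],
    [[-0.1,0,1.6],0]
  ]
}}

```text
time: 19.85
tool_pos: [600.2, 65.2, 86.1]
tcp_rot: [-180.0, -0.1, -2.8]
ft_force: [6.9, 0.7, 4.1]
finger_gap: 51.3
grip_force: 35.8
```

```bash
python3 go.py
```

```text
t 19.85 tcp [600.2  65.2  86.1] rpy [-1.8e+02 -1.0e-01 -2.8e+00] F [6.9 0.7 4.1] M [-0.01 -0.58  0.01] gap 51.3 grip 35.82173466682434
```

{"method": "step_arm", "body": {
  "rows": [
    [[-0.1,0,0.8],0],
    [[-0.1,0,1.6],0],
    [[-0.1,0,1.6],0]
  ]
}}

```text
time: 20.15
tool_pos: [600.1, 65.2, 85.4]
tcp_rot: [-180.0, -0.1, -2.8]
ft_force: [2.2, 0.9, 10.5]
finger_gap: 51.4
grip_force: 36.7
```

```bash
python3 go.py
```

```text
t 20.15 tcp [600.1  65.2  85.4] rpy [-1.8e+02 -1.0e-01 -2.8e+00] F [ 2.2  0.9 10.5] M [-0.15  0.11 -0.03] gap 51.4 grip 36.66061341762543
```

{"method": "step_arm", "body": {
  "rows": [
    [[0.3,0,-1.5],0],
    [[0.8,0,-3],0],
    [[1,0,-3.5],0],
    [[2.7,0,-2.5],0],
    [[4.5,0,-1.5],0],
    [[6,0,-0.6],0],
    [[7.5,0,0.3],0],
    [[7.5,0,0.3],0]
  ]
}}

```text
time: 20.95
tool_pos: [606.8, 64.8, 83.6]
tcp_rot: [180.0, 0.0, -2.8]
ft_force: [-0.5, 0.1, -2.3]
finger_gap: 51.5
grip_force: 35.1
```

```bash
python3 go.py
```

```text
t 20.95 tcp [606.8  64.8  83.6] rpy [180.    0.   -2.8] F [-0.5  0.1 -2.3] M [ 0.02 -0.02  0.02] gap 51.5 grip 35.07293164730072
```

{"method": "step_arm", "body": {
  "rows": [
    [[0.9,0,0.5],0],
    [[1.7,0,1],0],
    [[1.7,0,1],0]
  ]
}}

```text
time: 21.25
tool_pos: [608.6, 64.8, 83.0]
tcp_rot: [180.0, -0.0, -2.8]
ft_force: [-0.5, 0.2, -1.6]
finger_gap: 51.4
grip_force: 35.1
```

```bash
python3 go.py
```

```text
t 21.25 tcp [608.6  64.8  83. ] rpy [180.   -0.   -2.8] F [-0.5  0.2 -1.6] M [-0.02 -0.   -0.01] gap 51.4 grip 35.07247567176819
```

{"method": "step_arm", "body": {
  "rows": [
    [[0.9,0,0.4],0],
    [[1.7,0,0.8],0],
    [[1.7,0,0.8],0]
  ]
}}

```text
time: 21.55
tool_pos: [610.3, 64.7, 82.2]
tcp_rot: [-180.0, -0.0, -2.8]
ft_force: [-1.2, -0.5, -3.1]
finger_gap: 51.3
grip_force: 35.1
```

{"method": "step_arm", "body": {
  "rows": [
    [[0.7,0,0.4],0],
    [[1.3,0,0.7],0],
    [[1.3,0,0.7],0]
  ]
}}

```text
time: 21.85
tool_pos: [611.5, 64.6, 81.4]
tcp_rot: [-180.0, 0.0, -2.8]
ft_force: [0.3, 0.2, -2.9]
finger_gap: 51.1
grip_force: 35.1
```

{"method": "step_arm", "body": {
  "rows": [
    [[0.6,0,0.3],0],
    [[1.1,0,0.6],0],
    [[1.1,0,0.6],0]
  ]
}}

```text
time: 22.15
tool_pos: [612.6, 64.6, 80.9]
tcp_rot: [-180.0, 0.0, -2.8]
ft_force: [-0.0, -0.7, -3.3]
finger_gap: 51.6
grip_force: 35.1
```

{"method": "step_arm", "body": {
  "rows": [
    [[0.6,0,0.3],0],
    [[1.1,0,0.6],0],
    [[1.1,0,0.6],0]
  ]
}}

```text
time: 22.45
tool_pos: [613.7, 64.5, 80.2]
tcp_rot: [-180.0, 0.0, -2.8]
ft_force: [-0.2, -0.2, -3.0]
finger_gap: 51.4
grip_force: 35.1
```

{"method": "step_arm", "body": {
  "rows": [
    [[0.6,0,0.3],0],
    [[1.1,0,0.6],0],
    [[1.1,0,0.6],0]
  ]
}}

```text
time: 22.75
tool_pos: [614.7, 64.4, 79.8]
tcp_rot: [180.0, 0.0, -2.8]
ft_force: [-1.1, -0.1, -1.4]
finger_gap: 51.4
grip_force: 35.2
```

{"method": "step_arm", "body": {
  "rows": [
    [[0.5,0,0.3],0],
    [[0.9,0,0.5],0],
    [[0.9,0,0.5],0]
  ]
}}

```text
time: 23.05
tool_pos: [614.9, 64.5, 79.8]
tcp_rot: [180.0, 0.1, -2.7]
ft_force: [-8.0, -0.2, 6.9]
finger_gap: 51.6
grip_force: 36.3
```

{"method": "step_arm", "body": {
  "rows": [
    [[-0.5,0,-0.3],0],
    [[-0.9,0,0.5],0],
    [[-1.3,0,1.2],0],
    [[-1.7,0,1.9],0],
    [[-1.7,0,1.9],0]
  ]
}}

```text
time: 23.55
tool_pos: [614.6, 64.5, 79.5]
tcp_rot: [180.0, -0.1, -2.7]
ft_force: [-9.4, -0.1, 14.0]
finger_gap: 51.2
grip_force: 37.0
```

```bash
python3 go.py
```

```text
t 23.55 tcp [614.6  64.5  79.5] rpy [ 1.8e+02 -1.0e-01 -2.7e+00] F [-9.4 -0.1 14. ] M [-0.13  1.28  0.09] gap 51.2 grip 37.029767632484436
```

{"method": "step_arm", "body": {
  "rows": [
    [[-0.5,0,0.9],0],
    [[-1,0,1.7],0],
    [[-1,0,1.7],0]
  ]
}}

```text
time: 23.85
tool_pos: [614.4, 64.5, 79.3]
tcp_rot: [180.0, -0.2, -2.7]
ft_force: [-12.0, -1.3, 21.0]
finger_gap: 51.4
grip_force: 37.9
```

```bash
python3 go.py
```

```text
t 23.85 tcp [614.4  64.5  79.3] rpy [180.   -0.2  -2.7] F [-12.   -1.3  21. ] M [-0.15  1.52  0.08] gap 51.4 grip 37.90782809257507
```

{"method": "step_arm", "body": {
  "rows": [
    [[0,0,-1.9],0],
    [[-0.9,0,-3.5],0],
    [[-1.7,0,-4],0],
    [[-1.7,0,-4],0]
  ]
}}

```text
time: 24.25
tool_pos: [611.3, 64.6, 79.4]
tcp_rot: [-180.0, -0.0, -2.8]
ft_force: [1.6, -0.7, -1.7]
finger_gap: 51.1
grip_force: 35.2
```

```bash
python3 go.py
```

```text
t 24.25 tcp [611.3  64.6  79.4] rpy [-180.    -0.    -2.8] F [ 1.6 -0.7 -1.7] M [ 0.01 -0.08 -0.02] gap 51.1 grip 35.16261577606201
```

{"method": "step_arm", "body": {
  "rows": [
    [[-0.5,0,0.9],0],
    [[-1,0,1.7],0],
    [[-1.3,0,2.2],0],
    [[-1.3,0,2.2],0]
  ]
}}

```text
time: 24.65
tool_pos: [611.2, 64.6, 79.1]
tcp_rot: [-180.0, -0.2, -2.8]
ft_force: [0.0, -0.5, 7.3]
finger_gap: 51.2
grip_force: 36.4
```

```bash
python3 go.py
```

```text
t 24.65 tcp [611.2  64.6  79.1] rpy [-180.    -0.2   -2.8] F [ 0.  -0.5  7.3] M [-0.03  0.38  0.05] gap 51.2 grip 36.44402861595154
```

{"method": "step_arm", "body": {
  "rows": [
    [[0.8,0,-1.4],0],
    [[1.7,0,-0.9],0],
    [[2.7,0,-0.3],0],
    [[2.7,0,-0.3],0]
  ]
}}

```text
time: 25.05
tool_pos: [613.0, 64.6, 78.1]
tcp_rot: [-180.0, -0.0, -2.8]
ft_force: [-0.7, 0.3, 3.8]
finger_gap: 51.6
grip_force: 36.0
```

```bash
python3 go.py
```

```text
t 25.05 tcp [613.   64.6  78.1] rpy [-180.    -0.    -2.8] F [-0.7  0.3  3.8] M [-0.07  0.43  0.02] gap 51.6 grip 36.03508472442627
```

{"method": "step_arm", "body": {
  "rows": [
    [[-0.3,0,0.5],0],
    [[-0.6,0,1.1],0],
    [[-0.6,0,1.1],0]
  ]
}}

```text
time: 25.35
tool_pos: [613.0, 64.6, 78.1]
tcp_rot: [-180.0, -0.1, -2.7]
ft_force: [-1.2, 0.0, 11.0]
finger_gap: 51.3
grip_force: 36.7
```

```bash
python3 go.py
```

```text
t 25.35 tcp [613.   64.6  78.1] rpy [-1.8e+02 -1.0e-01 -2.7e+00] F [-1.2  0.  11. ] M [-0.09  0.73  0.04] gap 51.3 grip 36.735016107559204
```

{"method": "step_arm", "body": {
  "rows": [
    [[0.7,0,-1.1],0],
    [[1.4,0,-0.8],0],
    [[2.1,0,-0.4],0],
    [[2.1,0,-0.4],0]
  ]
}}

```text
time: 25.75
tool_pos: [613.7, 64.6, 77.6]
tcp_rot: [180.0, 0.1, -2.7]
ft_force: [-8.9, -0.9, 11.8]
finger_gap: 51.4
grip_force: 36.8
```

```bash
python3 go.py
```

```text
t 25.75 tcp [613.7  64.6  77.6] rpy [ 1.8e+02  1.0e-01 -2.7e+00] F [-8.9 -0.9 11.8] M [0.   1.39 0.05] gap 51.4 grip 36.81128919124603
```

{"method": "step_arm", "body": {
  "rows": [
    [[-0.5,0,-0.4],0],
    [[-0.5,0,-0.6],0],
    [[-0.5,0,-0.6],0]
  ]
}}

```text
time: 26.05
tool_pos: [613.6, 64.6, 77.6]
tcp_rot: [-180.0, 0.0, -2.7]
ft_force: [-2.8, 0.3, 5.0]
finger_gap: 51.6
grip_force: 36.0
```

{"method": "step_arm", "body": {
  "rows": [
    [[0,0,0],0],
    [[0,0,0],0],
    [[0,0,0],0],
    [[0,0,0],0]
  ],
  "fingers": 1
}}

```text
time: 26.45
tool_pos: [613.5, 64.5, 77.3]
tcp_rot: [180.0, 0.0, -2.8]
ft_force: [0.3, 0.1, -0.1]
finger_gap: 85.4
grip_force: 0.0
```

```bash
python3 go.py 613,64.6,160,-2.8 604.3,327.2,120,15.6
```

```text
t 26.45 tcp [613.5  64.5  77.3] rpy [180.    0.   -2.8] F [ 0.3  0.1 -0.1] M [-0.01 -0.02  0.02] gap 85.4 grip 0.0
to (613.0, 64.6, 160.0, -2.8) shift [ -0.6  -0.1 -82.7] turn 0.0
to (604.3, 327.2, 120.0, 15.6) shift [ -21.9 -261.9  -42.7] turn -18.4
```

{"method": "step_arm", "body": {
  "rows": [
    [[0,0,-15],0],
    [[0,0,-45],0],
    [[0,0,-82],0],
    [[-3,-40,-82],-3],
    [[-7,-85,-82],-6],
    [[-11,-130,-82],-9],
    [[-15,-175,-80],-12],
    [[-18,-220,-65],-15],
    [[-21,-250,-50],-18],
    [[-22,-262,-20],-18.4],
    [[-22,-262,0],-18.4],
    [[-22,-262,0],-18.4]
  ],
  "fingers": 0.6
}}

```text
time: 27.65
tool_pos: [601.8, 327.0, 74.3]
tcp_rot: [179.9, 0.3, 15.7]
ft_force: [-0.4, 0.4, -1.0]
finger_gap: 51.2
grip_force: 0.0
```

```bash
python3 go.py 604.3,327.2,16,15.6; python3 - <<'E'
from bench import snapshot
import cv2,numpy as np
from h import *
for n in("side","top"):cv2.imwrite(f"pics/{n}3.png",snapshot(n))
t=cv2.imread("pics/top3.png");
# green displays of placed instruments, both views
from arc import R as BR,t as bt
obs={}
for n,b in(("top",(265,140,105,60)),("side",(250,150,90,80))):
    x,y,w,h=b;s=4;c=cv2.cvtColor(cv2.resize(cv2.imread(f"pics/{n}3.png")[y:y+h,x:x+w],None,fx=s,fy=s,interpolation=2),cv2.COLOR_BGR2HSV)
    k=cv2.inRange(c,(45,70,40),(88,255,255))
    for q in sorted(cv2.findContours(k,0,2)[0],key=cv2.contourArea)[-2:]:
        m=cv2.moments(q);p=crop((m['m10']/m['m00'],m['m01']/m['m00']),(x,y),s);obs.setdefault(n,[]).append(p)
        print(n,p.round(1),cv2.contourArea(q),cv2.minAreaRect(q)[1:])
T=sorted(obs["top"],key=lambda p:p[0]);S=sorted(obs["side"],key=lambda p:-p[1])
for nm,a,b,g in(("te",T[0],S[0],[110,-70,32]),("mm",T[1],S[1],[140,70,32])):
    f=lambda P:np.r_[(proj("top",P@BR.T+bt)-a).ravel(),(proj("side",P@BR.T+bt)-b).ravel()]
    q=ls(f,np.array(g,float));print(nm,"display centre in board frame",q.x.round(1),q.fun.round(1))
E
```

```text
t 27.65 tcp [601.8 327.   74.3] rpy [179.9   0.3  15.7] F [-0.4  0.4 -1. ] M [-0.01  0.03 -0.01] gap 51.2 grip 0.0
to (604.3, 327.2, 16.0, 15.6) shift [ 2.9  0.4 58.3] turn 0.1
top [294.  166.6] 1302.0 ((33.0, 43.0), 90.0)
top [339.8 172.9] 1623.5 ((49.909515380859375, 35.82007598876953), 1.847610354423523)
side [307.8 175.9] 275.5 ((10.307692527770996, 40.000003814697266), 67.38013458251953)
side [285.9 199.2] 289.0 ((12.332881927490234, 35.417503356933594), 71.56504821777344)
te display centre in board frame [124.6 -69.7  33.1] [-0.1 -0.6  0.6  0.1]
mm display centre in board frame [143.4  73.   32.4] [-0.1 -0.5  0.6  0.1]
```

Both displays triangulate 32–33 mm off the board face (flat), at y = -70 and +73. Now the fuse.

{"method": "step_arm", "body": {
  "rows": [
    [[2.5,0.4,20],0],
    [[2.5,0.4,40],0],
    [[2.5,0.4,49],0],
    [[2.5,0.4,54],0],
    [[2.5,0.4,56],0],
    [[2.5,0.4,56],0]
  ]
}}

```text
time: 28.35
tool_pos: [607.3, 327.6, 22.3]
tcp_rot: [-180.0, -0.1, 15.6]
ft_force: [-0.3, 0.8, 0.7]
finger_gap: 51.1
grip_force: 0.0
```

{"method": "step_arm", "body": {
  "rows": [
    [[0,0,0],0],
    [[0,0,0],0],
    [[0,0,0],0],
    [[0,0,0],0],
    [[0,0,0],0],
    [[0,0,0],0],
    [[0,0,0],0]
  ],
  "fingers": 0,
  "squeeze": 25
}}

```text
time: 29.05
tool_pos: [607.5, 328.0, 22.8]
tcp_rot: [-180.0, -0.1, 15.7]
ft_force: [-1.6, -0.2, 5.6]
finger_gap: 24.1
grip_force: 24.8
```

{"method": "step_arm", "body": {
  "rows": [
    [[0,0,0],0],
    [[0,0,0],0],
    [[-1.5,0,1.5],0],
    [[-3,0,3],0],
    [[-3,0,4.5],0],
    [[-3,0,4.5],0]
  ],
  "fingers": 0.5
}}

```text
time: 29.65
tool_pos: [603.5, 326.5, 16.5]
tcp_rot: [180.0, 0.1, 15.6]
ft_force: [0.3, 0.6, 0.4]
finger_gap: 42.7
grip_force: 0.0
```

{"method": "step_arm", "body": {
  "rows": [
    [[0,0,0],0],
    [[0,0,0],0],
    [[0,0,0],0],
    [[0,0,0],0],
    [[0,0,0],0],
    [[0,0,0],0]
  ],
  "fingers": 0,
  "squeeze": 30
}}

```text
time: 30.25
tool_pos: [604.0, 326.8, 17.2]
tcp_rot: [-180.0, -0.0, 15.6]
ft_force: [0.2, -0.1, 0.8]
finger_gap: 24.2
grip_force: 29.5
```

```bash
python3 go.py 604,327,150,15.6 420.5,319.3,150,-23; python3 - <<'E'
from h import *
im=cv2.imread("pics/top0.png");x,y,s=180,132,6
c=cv2.cvtColor(cv2.resize(im[y+60:y+124,x:x+66],None,fx=s,fy=s,interpolation=2),cv2.COLOR_BGR2HSV)
k=cv2.inRange(c,(100,100,40),(125,255,255))
k=cv2.morphologyEx(k,cv2.MORPH_CLOSE,np.ones((60,60)))
q=max(cv2.findContours(k,0,2)[0],key=cv2.contourArea);r=cv2.minAreaRect(cv2.convexHull(q))
b=crop(cv2.boxPoints(r),(x,y+60),s);print(b.round(1).tolist())
b=b[np.argsort(b[:,1])] # top to bottom
o=np.array([b[0],b[1],b[3],b[2]])
print(fitflat(o,np.array([[75,45],[75,-45],[-75,-45],[-75,45]]),10,[420,320,-22]))
# V-block tops: grey low-saturation blobs
k=cv2.inRange(c,(0,0,90),(180,60,200))
k=cv2.morphologyEx(k,cv2.MORPH_OPEN,np.ones((7,7)))
L=[]
for q in sorted(cv2.findContours(k,0,2)[0],key=cv2.contourArea)[-2:]:
    r=cv2.minAreaRect(q);p=crop(r[0],(x,y+60),s);L.append(p);print("block",p.round(1),r[1],r[2])
L=np.array(sorted(L,key=lambda p:p[1]))
for z in(48,56,61):print(z,fitflat(L,np.array([[51,0],[-51,0]]),z,[420,320,-22]))
E
```

```text
t 30.25 tcp [604.  326.8  17.2] rpy [-180.    -0.    15.6] F [ 0.2 -0.1  0.8] M [ 0.08 -0.08  0.12] gap 24.2 grip 29.517514407634735
to (604.0, 327.0, 150.0, 15.6) shift [   0.    -0.2 -132.8] turn 0.0
to (420.5, 319.3, 150.0, -23.0) shift [-178.7  -42.3 -132.8] turn 38.6
[[191.7, 245.1], [210.7, 198.3], [237.4, 209.2], [218.4, 255.9]]
(array([414.1, 321.1, -21.2]), array([ 0.1,  2.4, -1. ,  1.2,  0.1, -2.2,  0.8, -1.3]))
block [218.2 208.1] (121.5103530883789, 35.89527130126953) 22.833654403686523
block [205.1 237.7] (121.18768310546875, 32.82853317260742) 22.1354923248291
48 (array([422.6, 322.8, -22.4]), array([ 0. , -0.1, -0. ,  0.1]))
56 (array([421.5, 321.1, -22.4]), array([ 0.1, -0.2, -0.1,  0.2]))
61 (array([420.8, 320.1, -22.4]), array([ 0.1, -0.2, -0.1,  0.2]))
```

{"method": "step_arm", "body": {
  "rows": [
    [[0,0,-6],0],
    [[0,0,-25],0],
    [[0,0,-60],0],
    [[0,0,-95],0],
    [[-15,-4,-105],4],
    [[-45,-11,-105],10],
    [[-80,-19,-105],17],
    [[-115,-28,-105],24],
    [[-145,-35,-105],30],
    [[-168,-40,-105],35],
    [[-178,-43,-105],38],
    [[-178,-43,-105],38]
  ]
}}

```text
time: 31.45
tool_pos: [420.0, 320.5, 123.6]
tcp_rot: [-179.9, -0.0, -22.3]
ft_force: [0.6, 0.0, -1.9]
finger_gap: 23.9
grip_force: 29.5
```

{"method": "step_arm", "body": {
  "rows": [
    [[0,0,0],0],
    [[0,0,0],0],
    [[0,0,0],0]
  ]
}}

```text
time: 31.75
tool_pos: [421.7, 320.1, 122.4]
tcp_rot: [-180.0, -0.0, -22.3]
ft_force: [-0.0, -0.6, -1.9]
finger_gap: 23.7
grip_force: 29.5
```

```bash
python3 go.py 421,320.3,75,-22.4; python3 - <<'E'
from h import *
from bench import snapshot
s=snapshot("side");t=snapshot("top");s0=cv2.imread("pics/top0.png")
f=lambda im,x,y,w,h:cv2.resize(im[y:y+h,x:x+w],(400,300),interpolation=2)
a=np.vstack([np.hstack([f(s,260,250,100,75),f(t,170,180,100,75)]),np.hstack([f(s,230,150,120,90),f(t,260,130,120,90)])])
cv2.imwrite("pics/m.png",a)
E
```

```text
t 31.75 tcp [421.7 320.1 122.4] rpy [-180.    -0.   -22.3] F [-0.  -0.6 -1.9] M [-0.01 -0.01 -0.05] gap 23.7 grip 29.54466998577118
to (421.0, 320.3, 75.0, -22.4) shift [-0.7  0.1 47.4] turn 0.1
```

View pics/m.png

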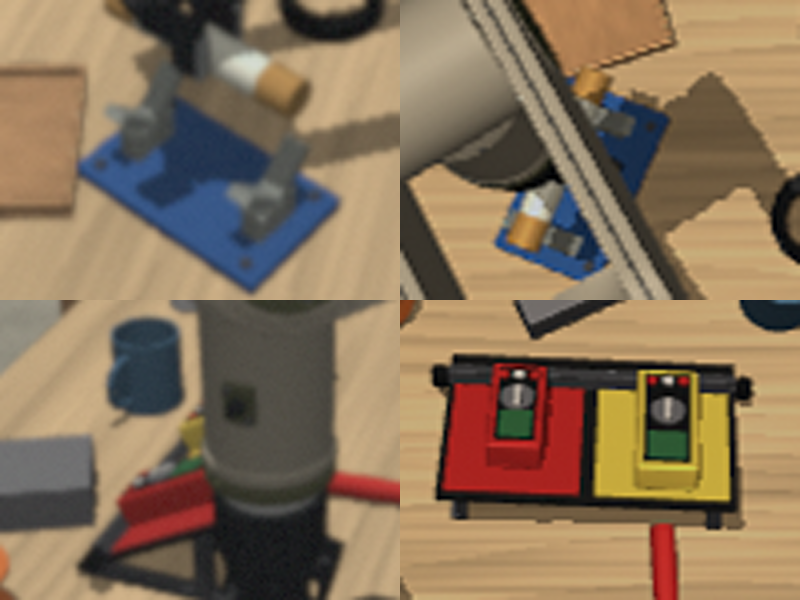

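The multimeter and tester sit straight against the ledge, and nothing else has moved. The fuse is above the jig; its ends in the top view are at about (201,242) and (219.5,197.5). I'll check that against the commanded pose.

```bash
python3 - <<'E'
from h import *
d=np.array([np.cos(np.radians(-22.4)),np.sin(np.radians(-22.4)),0])
for z in(121.7,):print([proj("top",np.array([421.7,320.1,z])+k*71*d).round(1).tolist() for k in(-1,1)])
print(fitflat(np.array([[219.5,197.5],[201.2,242]]),np.array([[71,0],[-71,0]]),121.7,[420,320,-22]))
E
```

```text
[[[197.7, 241.6]], [[217.2, 198.2]]]
(array([422.2, 311.5, -20.7]), array([-0.1,  0.3,  0.1, -0.3]))
```

{"method": "step_arm", "body": {
  "rows": [
    [[-0.5,0,10],0],
    [[-0.5,0,25],0],
    [[-0.5,0,38],0],
    [[-0.5,0,46],0],
    [[-0.5,0,48],0],
    [[-0.5,0,48],0],
    [[-0.5,0,48],0]
  ]
}}

```text
time: 32.55
tool_pos: [420.8, 320.6, 74.5]
tcp_rot: [-180.0, -0.0, -22.4]
ft_force: [0.5, -0.5, -1.3]
finger_gap: 23.5
grip_force: 29.5
```

```bash
python3 - <<'E'
from h import *
from bench import snapshot,r
st=r.sense();tp=st['tool_pos'];print(tp)
d=np.array([np.cos(np.radians(-22.4)),np.sin(np.radians(-22.4)),0])
for n,(x,y,w,h) in(("top",(180,180,70,80)),("side",(265,250,100,80))):
    im=snapshot(n);cv2.imwrite(f"pics/{n}5.png",im);s=4
    c=cv2.cvtColor(cv2.resize(im[y:y+h,x:x+w],None,fx=s,fy=s,interpolation=2),cv2.COLOR_BGR2HSV)
    k=cv2.inRange(c,(12,140,80),(24,255,255))
    for q in sorted(cv2.findContours(k,0,2)[0],key=cv2.contourArea)[-4:]:
        if cv2.contourArea(q)<60:continue
        m=cv2.minAreaRect(q);print(n,"brass",crop(m[0],(x,y),s).round(1),(np.array(m[1])/s).round(1),round(m[2]),cv2.contourArea(q)/16)
    for off in(-59,59):print(n,"pred cap centre",off,proj(n,tp+[0,0,-.7]+off*d).round(1))
    print("pred ends",[proj(n,tp+[0,0,-.7]+o*d).round(1).tolist() for o in(-71,71)])
E
```

```text
[420.78642722 320.55217808  74.54418505]
top brass [220.1 203.8] [7.8 7.3] 27 46.4375
top brass [204.8 239.7] [7.8 7.2] 23 48.15625
top pred cap centre -59 [[202.8 239.9]]
top pred cap centre 59 [[218.4 204.8]]
pred ends [[[201.2, 243.5]], [[220.0, 201.3]]]
side pred cap centre -59 [[331.2 287.4]]
side pred cap centre 59 [[295.  265.1]]
pred ends [[[335.2, 289.9]], [[291.6, 263.0]]]
```

The seen fuse sits about 1.8 px right of the pose the arm reports, so the camera bias puts the jig about 5 mm further left than computed. I'll correct for that and feel down into the grooves.

{"method": "step_arm", "body": {
  "rows": [
    [[-1.4,-2.1,-2],0],
    [[-2.8,-4.2,-2],0],
    [[-2.8,-4.2,3],0],
    [[-2.8,-4.2,8],0],
    [[-2.8,-4.2,12],0],
    [[-2.8,-4.2,14],0],
    [[-2.8,-4.2,14],0]
  ]
}}

```text
time: 33.35
tool_pos: [419.0, 325.0, 59.4]
tcp_rot: [179.9, 0.0, -22.4]
ft_force: [-0.0, 0.1, -1.3]
finger_gap: 23.7
grip_force: 29.5
```

```bash
python3 go.py
```

```text
t 33.35 tcp [419.  325.   59.4] rpy [179.9   0.  -22.4] F [-0.   0.1 -1.3] M [-0.03 -0.04  0.02] gap 23.7 grip 29.54500436782837
```

{"method": "step_arm", "body": {
  "rows": [
    [[0,0,1.2],0],
    [[0,0,2.4],0],
    [[0,0,2.4],0]
  ]
}}

```text
time: 33.65
tool_pos: [419.5, 325.3, 57.6]
tcp_rot: [180.0, -0.0, -22.4]
ft_force: [-0.3, 0.4, -1.7]
finger_gap: 24.0
grip_force: 29.5
```

```bash
python3 go.py
```

```text
t 33.65 tcp [419.5 325.3  57.6] rpy [180.   -0.  -22.4] F [-0.3  0.4 -1.7] M [-0.01  0.02  0.  ] gap 24.0 grip 29.54525202512741
```

{"method": "step_arm", "body": {
  "rows": [
    [[0,0,0.8],0],
    [[0,0,1.6],0],
    [[0,0,1.6],0]
  ]
}}

```text
time: 33.95
tool_pos: [419.5, 325.3, 56.1]
tcp_rot: [-180.0, -0.0, -22.4]
ft_force: [-0.1, 0.0, -1.0]
finger_gap: 23.9
grip_force: 29.5
```

{"method": "step_arm", "body": {
  "rows": [
    [[0,0,0.6],0],
    [[0,0,1.2],0],
    [[0,0,1.2],0]
  ]
}}

```text
time: 34.25
tool_pos: [419.7, 325.6, 55.2]
tcp_rot: [-180.0, -0.0, -22.4]
ft_force: [1.6, 1.6, 0.7]
finger_gap: 24.0
grip_force: 29.8
```

```bash
python3 go.py
```

```text
t 34.25 tcp [419.7 325.6  55.2] rpy [-180.    -0.   -22.4] F [1.6 1.6 0.7] M [ 0.18  0.03 -0.05] gap 24.0 grip 29.787338376045227
```

{"method": "step_arm", "body": {
  "rows": [
    [[0,-0.4,0.5],0],
    [[0,-0.5,0.8],0],
    [[0,-0.5,0.8],0]
  ]
}}

```text
time: 34.55
tool_pos: [419.9, 326.0, 54.7]
tcp_rot: [-180.0, -0.0, -22.4]
ft_force: [-1.8, -0.7, 5.2]
finger_gap: 23.9
grip_force: 30.0
```

```bash
python3 go.py; python3 - <<'E'
from h import *
from bench import snapshot,r
tp=r.sense()['tool_pos'];x,y,w,h=180,180,70,80;s=4
im=snapshot("top");cv2.imwrite("pics/top6.png",im)
c=cv2.cvtColor(cv2.resize(im[y:y+h,x:x+w],None,fx=s,fy=s,interpolation=2),cv2.COLOR_BGR2HSV)
k=cv2.inRange(c,(12,140,80),(24,255,255));B=[]
for q in sorted(cv2.findContours(k,0,2)[0],key=cv2.contourArea)[-2:]:
    m=cv2.minAreaRect(q);B.append(crop(m[0],(x,y),s));print(B[-1].round(1),(np.array(m[1])/s).round(1))
B=np.array(sorted(B,key=lambda p:p[1]))
print("fuse from image",fitflat(B,np.array([[59,0],[-59,0]]),tp[2]-.7,[420,320,-22]),"arm",tp.round(1))
E
```

```text
t 34.55 tcp [419.9 326.   54.7] rpy [-180.    -0.   -22.4] F [-1.8 -0.7  5.2] M [-0.07  0.27 -0.13] gap 23.9 grip 30.037643015384674
[219.6 205.2] [7.5 7.5]
[204.3 240.4] [7.6 7.2]
fuse from image (array([421.9, 320.5, -21.9]), array([-0.1,  0.3,  0.1, -0.2])) arm [419.9 326.   54.7]
```

The fuse is seated at the cradled height, and the image puts it within about 1 mm of the jig centre. Releasing and retreating.

{"method": "step_arm", "body": {
  "rows": [
    [[0,0,-0.4],0],
    [[0,0,-0.4],0],
    [[0,0,-0.4],0],
    [[0,0,-0.4],0],
    [[0,0,-0.4],0]
  ],
  "fingers": 0.6
}}

```text
time: 35.1
tool_pos: [419.5, 325.7, 54.3]
tcp_rot: [180.0, 0.0, -22.4]
ft_force: [-0.5, -0.2, 0.3]
finger_gap: 51.5
grip_force: 0.0
```

{"method": "step_arm", "body": {
  "rows": [
    [[0,0,-15],0],
    [[0,0,-45],0],
    [[0,0,-85],0],
    [[0,0,-120],0],
    [[-60,0,-140],0],
    [[-100,0,-150],0],
    [[-100,0,-150],0],
    [[-100,0,-150],0]
  ]
}}

```text
time: 35.9
tool_pos: [332.5, 358.0, 206.2]
tcp_rot: [-179.6, 0.4, -21.6]
ft_force: [0.0, -0.9, -0.4]
finger_gap: 51.4
grip_force: 0.0
```

```bash
python3 go.py; python3 - <<'E'
from h import *
from bench import snapshot
for n,bx in(("top",(180,180,70,80)),("side",(265,250,100,80))):
    x,y,w,h=bx;s=4;im=snapshot(n);cv2.imwrite(f"pics/{n}7.png",im)
    c=cv2.cvtColor(cv2.resize(im[y:y+h,x:x+w],None,fx=s,fy=s,interpolation=2),cv2.COLOR_BGR2HSV)
    k=cv2.inRange(c,(12,140,80),(24,255,255))
    for q in sorted(cv2.findContours(k,0,2)[0],key=cv2.contourArea)[-2:]:
        m=cv2.minAreaRect(q);print(n,crop(m[0],(x,y),s).round(1),(np.array(m[1])/s).round(1))
    d=np.array([np.cos(np.radians(-22.4)),np.sin(np.radians(-22.4)),0])
    print("pred caps z54",[proj(n,np.array([419.9,326,54])+o*d).round(1).tolist() for o in(-59,59)])
    a=cv2.imread(f"pics/{n}3.png")
    b=(slice(140,200),slice(265,370)) if n=="top" else (slice(170,230),slice(250,330))
    print(n,"stand changed px",(cv2.absdiff(a[b],im[b]).max(2)>40).sum())
E
```

```text
t 35.9 tcp [332.5 358.  206.2] rpy [-179.6    0.4  -21.6] F [ 0.  -0.9 -0.4] M [ 0.02 -0.06 -0.02] gap 51.4 grip 0.0
top [204.1 240.4] [7.3 7.4]
top [219.7 205.1] [7.5 7.4]
pred caps z54 [[[202.5, 240.8]], [[217.9, 206.2]]]
top stand changed px 128
pred caps z54 [[[330.8, 294.9]], [[294.9, 272.2]]]
side stand changed px 216
```

```bash
python3 - <<'E'
from h import *
from bench import r
for n,b in(("top",(265,140,105,60)),("side",(250,150,90,80))):
    x,y,w,h=b;s=4;c=cv2.cvtColor(cv2.resize(cv2.imread(f"pics/{n}7.png")[y:y+h,x:x+w],None,fx=s,fy=s,interpolation=2),cv2.COLOR_BGR2HSV)
    k=cv2.inRange(c,(45,70,40),(88,255,255))
    for q in sorted(cv2.findContours(k,0,2)[0],key=cv2.contourArea)[-2:]:
        m=cv2.moments(q);print(n,crop((m['m10']/m['m00'],m['m01']/m['m00']),(x,y),s).round(1))
print(r.hand_in())
E
```

```text
top [294.  166.6]
top [339.8 172.9]
side [307.8 175.9]
side [285.9 199.2]
the job is handed in; nothing more can be done
None
```

The job is handed in at about 36 s of the 69 s allowed. The multimeter and tester are propped flat against the ledge on their own halves, about 3 mm and under 1 mm off the middle lines. The fuse is cradled centrally in both V-blocks, and I saw nothing else on the bench moved.

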